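Clip down the parts carousel, turn the nail jar to the pointer and hold it there

TASK

Swing the steel hasp on the right of the parts carousel down over its staple until it lies flat, so that the stand is clipped down before anything is turned. Then take the carousel by the bar handle on top of its post, turn it smoothly until the tall glass jar of nails stands at the front, lined up with the steel pointer on the stand, and keep holding the handle so that the turntable stays still: finish with the handle in your grip. Everything on the tray stays standing in its bay, and the other things on the bench are left alone.

Things in the scene. Friction and masses are not known exactly. Their poses are not given: they have to be found in the camera images.
- stand: Fixed plywood stand, 18 mm thick, round, radius 140 mm, with a front tab to 167 mm. Origin on the bench, on the turntable's axis. -x points to the front, +y to its left, z up. An upright steel pointer stands on the tab at x -150, y 0, its tip 58 mm up. At its right an ear (x -23 to 62 mm, y to -235 mm) carries the hasp; a wooden cleat (60 x 60 x 18 mm at x -95, y -205 mm) carries the staple.
- hasp (a joint): Hasp angle in rad: 0 = flat over the staple (its stop), 1.57 = upright; starts open at 1.2 to 1.65. It closes towards the front (-x of the stand). The hinge is stiff (friction about 0.05 N m, 0.7 N at the tip): the strap stays where it is left and must be pushed all the way down.
- hasp_hinge (a point): Middle of the hasp's hinge pin (along the stand's y), 22 mm above the bench, stand frame -25, -205 mm. The strap is a steel plate 95 mm long, 34 wide, 4 thick, its middle plane through the pin: solid to 53 mm from the pin, then a slot (53 to 82 mm, 16 mm wide) that drops over the staple. Press it down on the solid part, 15 to 45 mm from the pin.
- hasp_tip (a point): Middle of the free end of the hasp's strap, 95 mm from the pin; when closed it lies in front of the pin at the same height. A wall cabinet hangs over the back of the bench, its underside 0.49 m above it and its front about 0.58 m ahead of the base: keep the wrist low or near when going behind the hasp.
- staple (a point): Top of the staple, a 5 mm wire loop 15 mm wide that stands 18 mm above the cleat, 68 mm in front of the hinge pin.
- turntable (a joint): Turntable angle about its vertical axis, rad, 0 where it starts, growing anticlockwise from above; turns more than half a turn either way from its start, light friction (0.06 N m), no spring: it stays where it is left. The tray is a wooden disc, radius 134 mm, floor 36 mm and wire rim 50 mm above the bench, four bays between low dividers, bay centres 82 mm from the axis.
- turn_handle: Dark wooden bar handle on top of the turntable's post, turning with it: 62 mm long (its x), 16 mm thick (its y; grip across this), 34 mm tall (z), alike either way round. Origin at the bar's middle, on the turntable's axis, 208 mm above the bench. The jar's lid, 157 mm above the bench, is the highest thing below it.
- nail_jar: Tall glass jar of nails with a black screw lid, 67 mm across, 121 mm high, about 0.4 kg, loose in one of the four bays (which one varies); it rocks and can tip if the turntable is jerked or turned in quick stops and starts, so turn smoothly. Origin at the centre of its underside.
- tub: Small open white plastic tub, 65 x 76 x 56 mm, loose in another bay. Origin at the centre of its underside.
- screw_carton: Small orange-brown card box, 57 x 76 x 38 mm, loose in another bay. Origin at the centre of its underside.
- tape_roll: Small roll of black tape lying flat, 53 mm across, 19 mm high, loose in the last bay. Origin at the centre of its underside.
- masking_roll: Bystander: large cream roll of tape lying flat, 104 mm across, 25 mm high, at the right front of the bench. Origin at the centre of its underside.
- screwdriver: Bystander: yellow screwdriver, 31 x 208 x 28 mm, lying left of the carousel, pointing away from the robot. Origin at the centre of the underside, length along y.
- tape_measure: Bystander: yellow tape measure, 38 x 83 x 62 mm, far left. Origin at the centre of its underside.
Not all that is in view belongs to the job. Leave any green look-alike of the screw_carton alone. Leave any orange look-alike of the nail_jar alone.

How it is judged:
By the outcome, as a careful person would: the job done as asked, in the order asked, and still so for the second after the job is handed in, while the arm keeps its last pose, push and grip.
It also fails if it takes over 72 s, if anything falls off the work surface, if the arm or the gripper's body presses on something with over 40 N, if the wrist force passes 120 N, or if a joint passes its speed limit or range.

ROBOT

A 6-joint arm with a two-finger parallel gripper is mounted at the origin on a cart in front of the work surface, level with it; the furniture and walls round the work are solid. World frame = base frame: x ahead of the robot, y to its left, z up, the work surface at z = 0. Lengths are in m, angles in rad, forces in N, time in s.
With the tool pointing down it reaches from about 0.225 to 0.875 m from the base axis. Payload 3.4 kg.
Tool frame: the origin (TCP) lies at the very end of the fingers, on their centre line; the grasp point (between the pads) lies 19 mm behind it; z points along the fingers, y is the line along which they close (so a half turn about z gives the same grasp; the last joint's range is limited). The gripper opens to 85 mm and grips with 20 to 120 N. Pads are 22 mm wide; open, the fingers measure 114 mm over their backs; the gripper's body (76 mm by 85 mm) begins 54 mm behind the grasp point. The pads swing forward as they close: fully open they stand 13 mm farther back than shut.
Start: joints at [1.078, 0.276, 1.505, -0, 1.361, -0.121], TCP at [0.209, 0.536, 0.231] pointing down, gripper open.
Joint ranges: [-2.89, 2.89], [-0.75, 2.08], [0.22, 2.7], [-1.18, 4.32], [0.11, 2.71], [-2.7, 2.7]. Speed limits (rad/s): [2.57, 2.57, 3.14, 3.14, 3.14, 3.14].

INTERFACE

Orientations are given as a unit quaternion [w, x, y, z].
In Python, from rig import manip gives the robot as it stands. The module is installed in compiled form; this text tells all that it offers.
- The arm moves only by the tool play_rows, never from a script. Its argument "motion" is a list of rows, each a list of 5 numbers: the shift along the tool's x, y, z in units of 40 mm (1.0 is 40 mm), then the turn about the tool's z in units of 10 degrees (1.0 is 10 degrees), then the finger opening in mm, from 0 to 85.4. A call has 1 to 5 rows; each row is the pose to reach, as a shift and turn from the pose commanded when the call began, along the tool's axes at that moment; what a row does not reach only later rows make up. A row lasts 1/8 s, in which the tool goes at most 62.5 mm and 10.7 degrees, less where a joint would pass 70% of its speed; a pose out of reach is approached as far as the arm can. A call with a gripper value outside its range is refused whole. The fingers move at their own pace and stop on an object; "newtons" is the grip in N (left out, the last holds). Time passes only in rows, so rows that repeat a pose let the fingers close. It gives the time, the measured TCP pose, the force, the opening and the grip force at its end, in the units of the state.
- manip.get_state(): the state, without advancing time (a new reading comes with each control period).
- manip.get_image(name): name is "side" or "top" or "wrist"; returns a dict with "img" (384x512x3 uint8, red, green, blue), "range_z" (384x512 float32, m along the optical axis (not along the pixel's ray), 0 where there is no reading), "fx", "fy", "cx", "cy" (pixels), "R" (3x3) and "t" (3): a world point X has camera coordinates R X + t. Camera axes: x right, y down, z forward; pixel columns grow to the right and rows downward; lengths in m; the calibration is good to about 2 mm. A picture is of the moment at which its call begins.
- manip.sign_off(): hands the job in; it is judged then, once.
The state is a dict: "clock": time; "qpos": joint angles; "qd": joint speeds; "effort": joint torques, N m; "position": TCP position; "ee_rot": TCP orientation; "contact_force": force on the tool from outside, world axes, zero at the start; "moment": the same for the moment, N m; "width": finger opening in m; "gripper_force": force on a finger pad.
Only numpy, scipy, OpenCV 4.12 (cv2) and the standard library are available. Lean on these libraries where they do the work, as an engineer would, in place of code of your own. Each camera call takes 0.05 s, during which the arm holds its last target. There are 200 camera calls.

## Working session

There is one attempt and no reset: what is moved stays moved. The work goes in short steps, Python scripts to look and compute and a tool call to move; the robot and the scene stay as the last step left them, time stands still between calls to the robot, and variables do not carry over. Pictures are saved under pics/ and viewed, at most 10 in all, crops included, and the job is handed in when it is done.

Besides the shell and the picture viewer there is one more tool, called after "Call:" as name(argument=value, ...), one argument or row to a line, values as JSON. play_rows: Moves the arm, as the interface text tells. Its arguments: {"type":"object","properties":{"motion":{"type":"array","items":{"type":"array","items":{"type":"number"}}},"newtons":{"type":"number"}},"required":["motion"]}

```bash
mkdir -p pics; cat > h.py <<'E'
import numpy as np,cv2
from rig import manip
from scipy.spatial.transform import Rotation as R
def cap(n):
    d=manip.get_image(n); np.savez(f'{n}.npz',**d); return d
def pts(d):
    z=d['range_z'];v,u=np.mgrid[:z.shape[0],:z.shape[1]]
    c=np.stack([(u-d['cx'])*z/d['fx'],(v-d['cy'])*z/d['fy'],z],-1)
    return (c-np.array(d['t']))@np.array(d['R'])
def rot(s): q=s['ee_rot'];return R.from_quat([q[1],q[2],q[3],q[0]]).as_matrix()
def st():
    s=manip.get_state();print('t',round(s['clock'],2),'p',np.round(s['position'],4),'q',np.round(s['qpos'],3),'w',round(s['width'],4),'g',np.round(s['gripper_force'],1),'F',np.round(s['contact_force'],1));print(np.round(rot(s),3));return s
E
python3 - <<'E'
from h import *
st()
for n in('top','side'):
    d=cap(n);cv2.imwrite(f'pics/{n}0.png',cv2.resize(d['img'][...,::-1],(800,600),interpolation=cv2.INTER_CUBIC))
    print(n,np.round(d['R'],3).tolist(),np.round(d['t'],3),d['fx'])
E
```

```text
t 0.0 p [0.2087 0.5352 0.2304] q [ 1.078  0.277  1.506  0.     1.361 -0.121] w 0.0856 g 0.0 F [ 0.3 -0.5  0.2]
[[-0.932  0.363 -0.001]
 [ 0.363  0.932 -0.002]
 [ 0.    -0.002 -1.   ]]
top [[-0.016, -1.0, 0.001], [-0.982, 0.015, -0.187], [0.187, -0.004, -0.982]] [0.103 0.465 1.49 ] 362.580723251511
side [[-0.915, -0.403, -0.019], [-0.239, 0.579, -0.779], [0.325, -0.708, -0.626]] [0.464 0.169 1.452] 432.147103171299
```

View pics/top0.png

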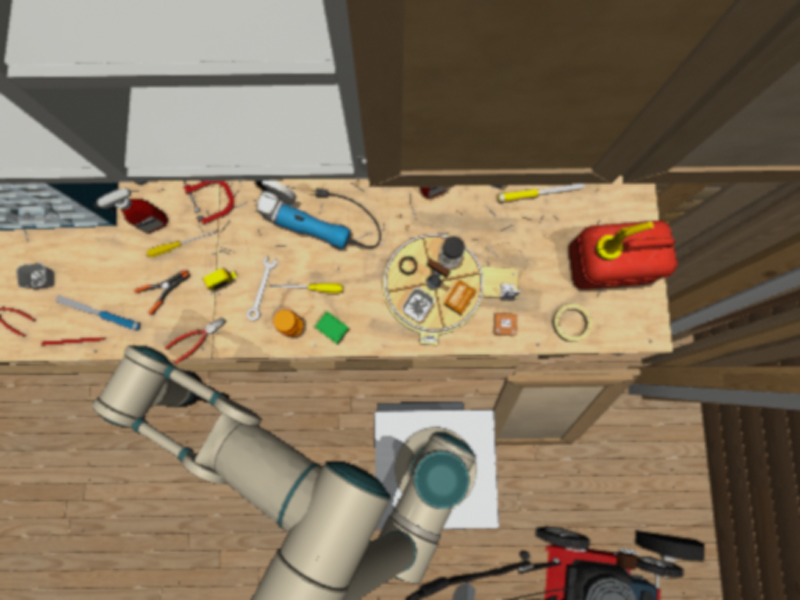

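View pics/side0.png

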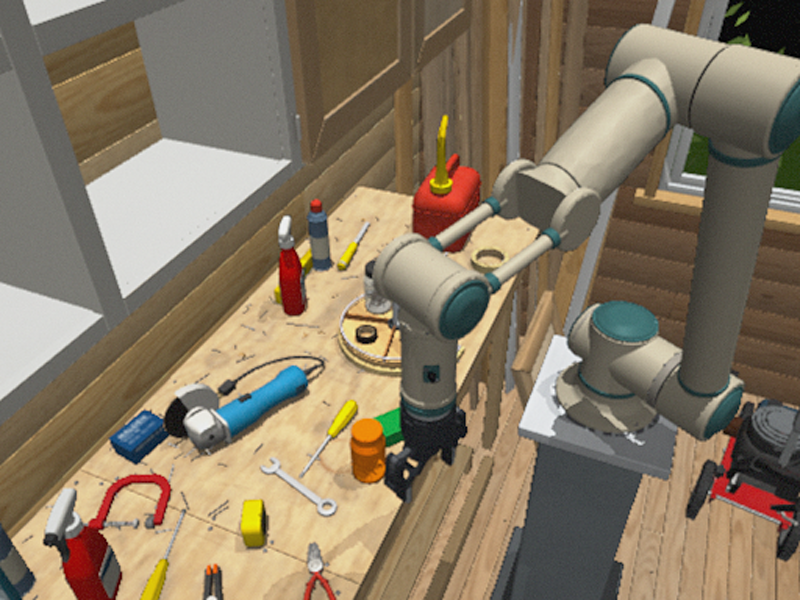

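```bash
python3 - <<'E'
from h import *
d=dict(np.load('top.npz'));P=pts(d)
c=d['img'][140:230,235:355,::-1];cv2.imwrite('pics/top1.png',cv2.resize(c,None,fx=6.6,fy=6.6,interpolation=cv2.INTER_CUBIC))
def at(u,v):return np.round(P[v,u],3)
# tray fit: points with z 0.03..0.2 in region
for n,(u,v) in dict(jar=(452,247),hand=(438,267),hub=(434,283),hasp=(509,291),cleat=(505,323),tab=(428,338),mask=(572,322)).items():print(n,at(int(u*.64),int(v*.64)))
sub=P[140:230,235:355].reshape(-1,3)
m=(sub[:,2]>.195)&(sub[:,2]<.24);h=sub[m];print(len(h),h.mean(0),np.linalg.svd(h[:,:2]-h[:,:2].mean(0))[2])
m=(sub[:,2]>.145)&(sub[:,2]<.17);h=sub[m];print('lid',len(h),h.mean(0))
m=(sub[:,2]>.026)&(sub[:,2]<.06);h=sub[m][:,:2].astype(np.float32)
print(cv2.minEnclosingCircle(h))
E
```

```text
jar [ 0.557 -0.049  0.159]
hand [ 0.494 -0.007  0.221]
hub [ 0.482 -0.005  0.078]
hasp [ 0.45  -0.194  0.119]
cleat [ 0.379 -0.198  0.039]
tab [0.341 0.013 0.03 ]
mask [ 0.382 -0.391 -0.   ]
92 [ 0.4890215  -0.00647489  0.22130437] [[-0.56283202 -0.8265713 ]
 [ 0.8265713  -0.56283202]]
lid 169 [ 0.55617874 -0.05050593  0.15718677]
((0.46926620602607727, -0.04982300102710724), 0.1805885285139084)
```

View pics/top1.png

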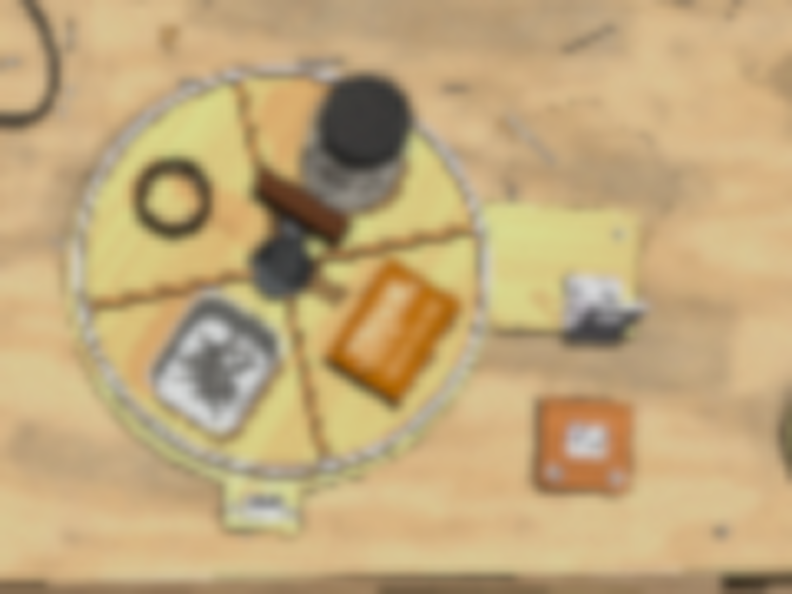

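The jar of nails is at crop (365,120): black lid, clear glass, on the tray. Its orange look-alike, at (288,322) in the top view, is on the bench well to the left, so it isn't the one meant. The handle is at crop (300,207), the hasp stands upright at (600,310), the cleat is at (585,443) and the tab at (262,507).

```bash
cat >> h.py <<'E'
def ray(d,u,v,z):
    Rm=np.array(d['R']);o=-Rm.T@np.array(d['t']);r=Rm.T@np.array([(u-d['cx'])/d['fx'],(v-d['cy'])/d['fy'],1]);return o+r*(z-o[2])/r[2]
E
python3 - <<'E'
from h import *
d=dict(np.load('top.npz'));P=pts(d)
c=lambda x,y,z:ray(d,235+x/6.6-.5+.076,140+y/6.6-.5+.076,z)[:2]
ax=c(300,207,.225);print('axis',ax)
for n,(x,y,z,sx,sy) in dict(cleat=(585,445,.018,-.095,-.205),tab=(262,508,.018,-.153,0),earR=(638,265,.018,.02,-.235),tip=(607,285,.117,-.025,-.205)).items():
    p=c(x,y,z);v=p-ax;print(n,np.round(p,4),'yaw',np.degrees(np.arctan2(v[1],v[0])-np.arctan2(sy,sx))%360,np.hypot(*v),np.hypot(sx,sy))
for x,y in((240,80),(475,232),(325,460),(92,303)):
    v=c(x,y,.045)-ax;print('div',np.degrees(np.arctan2(v[1],v[0])),np.hypot(*v))
v=c(365,120,.157)-ax;print('jar',np.degrees(np.arctan2(v[1],v[0])),np.hypot(*v))
s=P[175:200,310:345].reshape(-1,3);s=s[(s[:,2]>.03)&(s[:,2]<.13)];o=np.argsort(s[:,2]);print(len(s),np.round(s[o][::4],3).tolist())
E
```

```text
axis [ 0.48978202 -0.00660544]
cleat [ 0.3778 -0.2028] yaw 355.1453434030087 0.22589675209588017 0.22594247055390007
tab [0.3403 0.0066] yaw 354.93484941688297 0.15007948095015328 0.153
earR [ 0.4958 -0.2436] yaw 356.58912265166384 0.23709602381250486 0.2358495283014151
tip [ 0.4632 -0.2016] yaw 359.20185243646443 0.1968286112763213 0.20651876428063382
div 9.71420198317455 0.12945345478991735
div -79.40585123592464 0.12927828713574596
div -168.1305736030586 0.12516791680932665
div 98.99975874990194 0.1218483459590965
jar -33.86103038078472 0.08308890570619086
49 [[0.445, -0.216, 0.031], [0.447, -0.206, 0.039], [0.446, -0.208, 0.048], [0.445, -0.22, 0.053], [0.448, -0.205, 0.062], [0.446, -0.224, 0.072], [0.449, -0.203, 0.075], [0.448, -0.206, 0.08], [0.445, -0.223, 0.095], [0.448, -0.192, 0.107], [0.451, -0.224, 0.111], [0.45, -0.207, 0.116], [0.449, -0.214, 0.123]]
```

Call:
play_rows(
  motion=[
    [0,0,-1.5,0,0],
    [0,0,-3,0,0],
    [-1,-1.1,-3,0,0],
    [-2,-2.2,-3,0,0],
    [-3,-3.3,-3,0,0],
  ],
)

```text
clock: 0.72
position: [0.273, 0.3675, 0.351]
ee_rot: [0.0, 0.184, 0.983, -0.0]
contact_force: [1.3, -0.8, 1.0]
width: 0.0006
gripper_force: 0.0
```

Call:
play_rows(
  motion=[
    [-1,-1.1,0,0,0],
    [-2,-2.2,0,0,0],
    [-3,-3.3,0,0,0],
    [-4,-4.4,0,0,0],
    [-5,-5.5,0,0,0],
  ],
)

```text
clock: 1.35
position: [0.3793, 0.0897, 0.3512]
ee_rot: [0.0, 0.185, 0.983, 0.0]
contact_force: [0.4, 0.4, 0.3]
width: -0.0
gripper_force: 0.0
```

Call:
play_rows(
  motion=[
    [-1,-1.1,0,-0.4,0],
    [-2,-2.2,0,-0.8,0],
    [-3,-3.3,0,-1.2,0],
    [-4,-4.4,0,-1.64,0],
    [-4.6,-5.2,0,-1.64,0],
  ],
)

```text
clock: 1.98
position: [0.4755, -0.1717, 0.3504]
ee_rot: [-0.0, 0.043, 0.999, 0.0]
contact_force: [0.4, 0.1, -0.6]
width: 0.0001
gripper_force: 0.0
```

```bash
python3 -c "
from h import *
s=st();R_=rot(s);t=np.array([.495,-.213,.3]);print(R_.T@(t-s['position'])/.04)"
```

```text
t 1.98 p [ 0.4755 -0.1717  0.3504] q [-0.484  0.125  1.414 -0.     1.604 -1.968] w 0.0001 g 0.0 F [ 0.4  0.1 -0.6]
[[-0.996  0.087 -0.001]
 [ 0.087  0.996  0.   ]
 [ 0.001  0.    -1.   ]]
[-0.57591605 -0.98675932  1.25925713]
```

Call:
play_rows(
  motion=[
    [-0.3,-0.5,0.7,0,0],
    [-0.58,-1,1.4,0,0],
    [-0.58,-1,2.4,0,0],
    [-0.58,-1,3.2,0,0],
    [-0.58,-1,3.5,0,0],
  ],
)

```text
clock: 2.6
position: [0.4934, -0.2103, 0.2089]
ee_rot: [-0.002, 0.043, 0.999, 0.001]
contact_force: [0.3, -0.4, -0.6]
width: 0.0001
gripper_force: 0.0
```

```bash
python3 - <<'E'
from h import *
st();d=cap('side');P=pts(d)
p=d['R']@np.array([.45,-.2,.07])+d['t'];u,v=int(d['fx']*p[0]/p[2]+d['cx']),int(d['fy']*p[1]/p[2]+d['cy']);print(u,v)
a=d['img'][v-55:v+55,u-70:u+70,::-1];a=cv2.resize(a,(700,550),interpolation=cv2.INTER_CUBIC)
cv2.imwrite('pics/s1.png',a)
E
```

```text
t 2.6 p [ 0.4934 -0.2103  0.2089] q [-0.533  0.234  1.62   0.     1.292 -2.018] w 0.0001 g 0.0 F [ 0.3 -0.4 -0.6]
[[-0.996  0.086 -0.004]
 [ 0.086  0.996  0.002]
 [ 0.004  0.002 -1.   ]]
282 174
```

View pics/s1.png

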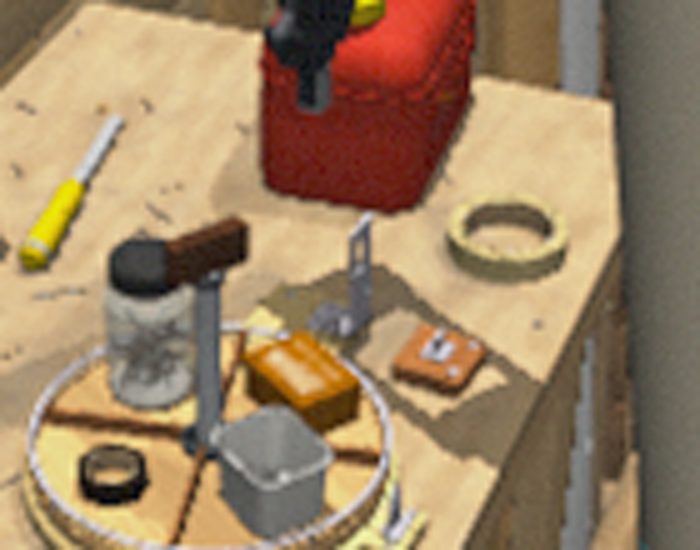

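Call:
play_rows(
  motion=[
    [0,0,1,0,0],
    [0,0,2,0,0],
    [0,0,3,0,0],
    [0,0,3.6,0,0],
    [0,0,3.6,0,0],
  ],
)

```text
clock: 3.28
position: [0.4944, -0.2106, 0.0667]
ee_rot: [-0.001, 0.043, 0.999, 0.001]
contact_force: [-0.3, 0.4, 1.1]
width: 0.0002
gripper_force: 0.0
```

```bash
cat >> h.py <<'E'
def rel(): # along closing s, lateral (stand y), height over the pin, mm
    s=st();p=np.array(s['position'])-[.447,-.209,.022];print('s,l,h mm',np.round(1e3*np.array([p@[-.9963,.0854,0],p@[.0854,.9963,0],p[2]]),1))
E
python3 -c "
from h import *
rel()"
```

```text
t 3.27 p [ 0.4944 -0.2106  0.0667] q [-0.532  0.367  1.823  0.     0.954 -2.018] w 0.0002 g 0.0 F [-0.3  0.4  1.1]
[[-0.996  0.085 -0.002]
 [ 0.085  0.996  0.001]
 [ 0.002  0.001 -1.   ]]
s,l,h mm [-47.4   2.4  44.7]
```

Call:
play_rows(
  motion=[
    [0.4,0,0.1,0,0],
    [0.85,0,0.15,0,0],
    [1.15,0,0.18,0,0],
    [1.43,0,0.25,0,0],
    [1.6,0,0.4,0,0],
  ],
)

```text
clock: 3.9
position: [0.431, -0.2059, 0.0519]
ee_rot: [0.001, 0.043, 0.999, -0.001]
contact_force: [0.2, 0.1, 1.9]
width: 0.0
gripper_force: 0.6
```

```bash
python3 -c "
from h import *
rel()"
```

```text
t 3.9 p [ 0.431  -0.2059  0.0519] q [-0.591  0.309  1.971 -0.     0.859 -2.077] w 0.0 g 0.6 F [0.2 0.1 1.9]
[[-0.996  0.085  0.002]
 [ 0.085  0.996 -0.001]
 [-0.002 -0.001 -1.   ]]
s,l,h mm [16.2  1.7 29.9]
```

Call:
play_rows(
  motion=[
    [0.18,0,0.22,0,0],
    [0.28,0,0.42,0,0],
    [0.33,0,0.6,0,0],
    [0.35,0,0.7,0,0],
    [0.35,0,0.74,0,0],
  ],
)

```text
clock: 4.53
position: [0.4169, -0.2041, 0.0236]
ee_rot: [-0.0, 0.043, 0.999, 0.0]
contact_force: [-7.6, 3.6, 35.4]
width: 0.0001
gripper_force: 17.8
```

```bash
python3 -c "
from h import *
rel()"
```

```text
t 4.53 p [ 0.4169 -0.2041  0.0236] q [-0.605  0.336  2.031  0.     0.776 -2.091] w 0.0001 g 17.8 F [-7.6  3.6 35.4]
[[-0.996  0.085 -0.001]
 [ 0.085  0.996  0.   ]
 [ 0.001  0.    -1.   ]]
s,l,h mm [30.4  2.3  1.6]
```

Call:
play_rows(
  motion=[
    [0,0,-0.4,0,0],
    [0,0,-1.6,0,0],
    [0,0,-3,0,0],
    [0,0,-4.4,0,0],
    [0,0,-5.8,0,0],
  ],
)

```text
clock: 5.15
position: [0.4165, -0.2038, 0.255]
ee_rot: [-0.0, 0.043, 0.999, 0.0]
contact_force: [1.2, -0.6, -0.4]
width: 0.0
gripper_force: 0.0
```

Call:
play_rows(
  motion=[
    [0,0,-0.8,0,30],
    [0,0,-1.4,0,60],
    [0,0,-1.4,0,60],
  ],
)

```text
clock: 5.52
position: [0.4177, -0.2047, 0.3107]
ee_rot: [0.001, 0.043, 0.999, -0.001]
contact_force: [-0.3, -0.4, -0.7]
width: 0.0547
gripper_force: 0.0
```

```bash
python3 - <<'E'
from h import *
s=st();d=cap('side')
a=d['img'][119:229,212:352,::-1];a=cv2.resize(a,(700,550),interpolation=cv2.INTER_CUBIC)
cv2.imwrite('pics/s2.png',a)
p=np.array(s['position']);print(rot(s).T@(np.array([.4895,-.0066,.29])-p)/.04)
P=pts(d);s=P.reshape(-1,3);m=(abs(s[:,0]-.40)<.06)&(abs(s[:,1]+.205)<.02);q=s[m];
for x in np.arange(.34,.46,.01):
    k=abs(q[:,0]-x)<.005;print(round(x,2),k.sum(),np.round(np.percentile(q[k,2],[50,95]) if k.any() else 0,3))
E
```

```text
t 5.53 p [ 0.4177 -0.2047  0.3107] q [-0.605  0.068  1.573  0.     1.498 -2.091] w 0.0547 g 0.0 F [-0.3 -0.4 -0.7]
[[-0.996  0.085  0.002]
 [ 0.085  0.996 -0.002]
 [-0.002 -0.001 -1.   ]]
[-1.36584273  5.08729367  0.51519164]
0.34 14 [-0.004  0.688]
0.35 49 [0.017 0.689]
0.36 67 [0.678 0.7  ]
0.37 99 [0.676 0.702]
0.38 281 [0.567 0.702]
0.39 155 [0.543 0.707]
0.4 96 [0.402 0.711]
0.41 60 [0.376 0.711]
0.42 45 [0.    0.712]
0.43 42 [-0.003  0.677]
0.44 41 [0.    0.417]
0.45 69 [0.023 0.601]
```

View pics/s2.png

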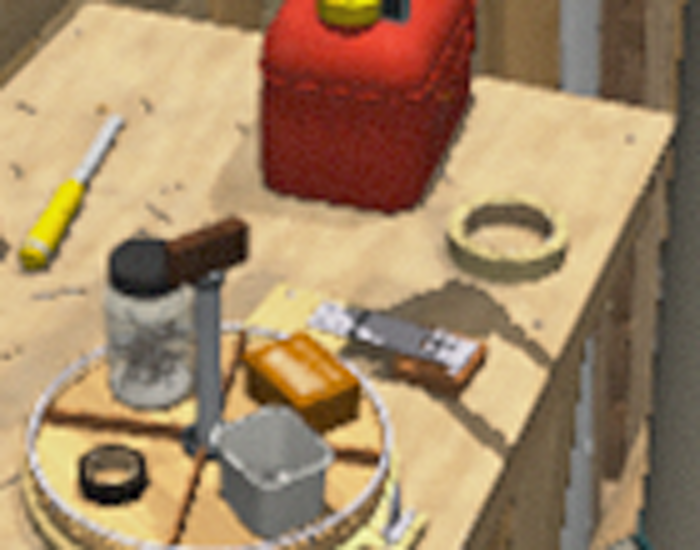

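Call:
play_rows(
  motion=[
    [-0.3,1.1,0,-1,60],
    [-0.6,2.2,0,-2,60],
    [-0.9,3.3,0,-3,60],
    [-1.2,4.4,0,-4,60],
    [-1.36,5.08,0.2,-5,60],
  ],
)

```text
clock: 6.2
position: [0.4884, -0.0044, 0.2998]
ee_rot: [-0.001, -0.387, 0.922, 0.001]
contact_force: [-0.4, -0.4, -0.6]
width: 0.0601
gripper_force: 0.0
```

Call:
play_rows(
  motion=[
    [0,0,0,-0.5,60],
    [0,0,0,-0.84,60],
    [0,0,0,-0.84,60],
  ],
)

```text
clock: 6.58
position: [0.4877, -0.0062, 0.2997]
ee_rot: [-0.002, -0.45, 0.893, 0.001]
contact_force: [0.1, 0.5, -0.4]
width: 0.0598
gripper_force: 0.0
```

```bash
python3 - <<'E'
from h import *
s=st();d=cap('wrist')
cv2.imwrite('pics/w1.png',d['img'][...,::-1])
p=np.array(s['position']);print(rot(s).T@(np.array([.4895,-.0066,.191])-p)/.04)
P=pts(d).reshape(-1,3);h=P[(P[:,2]>.19)&(P[:,2]<.24)&(np.hypot(P[:,0]-.4895,P[:,1]+.0066)<.05)]
if len(h)>20:
    h=h[h[:,2]>.218];print(len(h),cv2.minAreaRect(h[:,:2].astype(np.float32)*1000))
E
```

```text
t 6.58 p [ 0.4877 -0.0062  0.2997] q [-0.155  0.112  1.55   0.     1.484 -2.66 ] w 0.0598 g 0.0 F [ 0.1  0.5 -0.4]
[[-0.595 -0.804 -0.004]
 [-0.804  0.595  0.001]
 [ 0.002  0.004 -1.   ]]
[-0.02277796 -0.05235129  2.71627118]
1314 ((491.4781799316406, -6.074863433837891), (61.325199127197266, 15.999613761901855), 56.05116653442383)
```

View pics/w1.png

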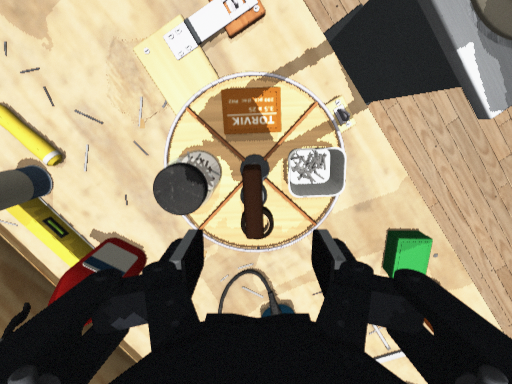

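Call:
play_rows(
  motion=[
    [-0.05,-0.07,0.8,-0.15,60],
    [-0.05,-0.07,1.6,-0.15,60],
    [-0.05,-0.07,2.3,-0.15,60],
    [-0.05,-0.07,2.7,-0.15,60],
    [-0.05,-0.07,2.7,-0.15,60],
  ],
)

```text
clock: 7.25
position: [0.4906, -0.0065, 0.1919]
ee_rot: [-0.002, -0.461, 0.887, 0.001]
contact_force: [-0.1, -0.2, 0.2]
width: 0.0599
gripper_force: 0.0
```

Call:
play_rows(
  motion=[
    [0,0,0,0,40],
    [0,0,0,0,30],
    [0,0,0,0,22],
    [0,0,0,0,16],
    [0,0,0,0,12],
  ],
  newtons=40,
)

```text
clock: 7.88
position: [0.492, -0.0063, 0.1944]
ee_rot: [0.0, -0.462, 0.887, 0.0]
contact_force: [-1.6, 1.4, 5.2]
width: 0.0159
gripper_force: 40.3
```

```bash
cat >> h.py <<'E'
def jar(d,ax):
    P=pts(d).reshape(-1,3);r=np.hypot(P[:,0]-ax[0],P[:,1]-ax[1]);h=P[(abs(P[:,2]-.157)<.006)&(r<.125)&(r>.04)]
    (c,rr)=cv2.minEnclosingCircle(h[:,:2].astype(np.float32));v=np.array(c)-ax;print('jar',len(h),np.round(c,4),rr,'ang',np.degrees(np.arctan2(v[1],v[0])),np.hypot(*v),'mean',h.mean(0))
E
python3 - <<'E'
from h import *
s=st();R_=rot(s);print('ytool',np.degrees(np.arctan2(R_[1,1],R_[0,1])))
for n in('top','wrist','side'):
    print(n)
    try: jar(cap(n),np.array([.4905,-.0062]))
    except Exception as e: print(e)
E
```

```text
t 7.88 p [ 0.492  -0.0063  0.1944] q [-0.155  0.176  1.736  0.     1.229 -2.685] w 0.0159 g 40.3 F [-1.6  1.4  5.2]
[[-0.574 -0.819  0.001]
 [-0.819  0.574  0.   ]
 [-0.001 -0.    -1.   ]]
ytool 144.99149497075692
top
jar 3 [ 0.5475 -0.0749] 0.006172885186970234 ang -50.352401752252 0.08926243065918915 mean [ 0.5465061  -0.07544035  0.1570218 ]
wrist
jar 4896 [ 0.5593 -0.0514] 0.028830835595726967 ang -33.31959362353914 0.08233312640118429 mean [ 0.55719068 -0.05243924  0.15797313]
side
jar 85 [ 0.559  -0.0476] 0.03041531890630722 ang -31.151413303373758 0.07998968444805352 mean [ 0.56389673 -0.04533366  0.15542141]
```

Call:
play_rows(
  motion=[
    [0,0,0,0.05,12],
    [0,0,0,0.2,12],
    [0,0,0,0.45,12],
    [0,0,0,0.8,12],
    [0,0,0,1.15,12],
  ],
)

```text
clock: 8.65
position: [0.4919, -0.0062, 0.1943]
ee_rot: [0.0, -0.37, 0.929, 0.0]
contact_force: [-2.8, 0.7, 5.2]
width: 0.0154
gripper_force: 40.6
```

Call:
play_rows(
  motion=[
    [0,0,0,0.38,12],
    [0,0,0,0.76,12],
    [0,0,0,1.14,12],
    [0,0,0,1.52,12],
    [0,0,0,1.9,12],
  ],
)

```text
clock: 9.28
position: [0.4918, -0.0061, 0.1943]
ee_rot: [0.0, -0.211, 0.977, 0.0]
contact_force: [-1.5, 1.6, 6.8]
width: 0.0153
gripper_force: 40.6
```

Call:
play_rows(
  motion=[
    [0,0,0,0.38,12],
    [0,0,0,0.76,12],
    [0,0,0,1.14,12],
    [0,0,0,1.52,12],
    [0,0,0,1.9,12],
  ],
)

```text
clock: 9.9
position: [0.4917, -0.0059, 0.1943]
ee_rot: [0.0, -0.047, 0.999, 0.001]
contact_force: [-2.0, 3.3, 5.4]
width: 0.015
gripper_force: 40.6
```

Call:
play_rows(
  motion=[
    [0,0,0,0.38,12],
    [0,0,0,0.76,12],
    [0,0,0,1.14,12],
    [0,0,0,1.52,12],
    [0,0,0,1.9,12],
  ],
)

```text
clock: 10.52
position: [0.4917, -0.0057, 0.1943]
ee_rot: [-0.0, 0.119, 0.993, 0.001]
contact_force: [-2.7, 3.7, 6.7]
width: 0.0155
gripper_force: 40.6
```

Call:
play_rows(
  motion=[
    [0,0,0,0.38,12],
    [0,0,0,0.76,12],
    [0,0,0,1.14,12],
    [0,0,0,1.52,12],
    [0,0,0,1.9,12],
  ],
)

```text
clock: 11.15
position: [0.4918, -0.0055, 0.1943]
ee_rot: [-0.0, 0.281, 0.96, 0.001]
contact_force: [-1.9, 4.5, 6.3]
width: 0.0153
gripper_force: 40.6
```

Call:
play_rows(
  motion=[
    [0,0,0,0.38,12],
    [0,0,0,0.76,12],
    [0,0,0,1.14,12],
    [0,0,0,1.52,12],
    [0,0,0,1.9,12],
  ],
)

```text
clock: 11.78
position: [0.492, -0.0053, 0.1943]
ee_rot: [-0.0, 0.435, 0.9, 0.001]
contact_force: [-0.9, 4.1, 6.4]
width: 0.0152
gripper_force: 40.6
```

Call:
play_rows(
  motion=[
    [0,0,0,0.38,12],
    [0,0,0,0.76,12],
    [0,0,0,1.14,12],
    [0,0,0,1.52,12],
    [0,0,0,1.9,12],
  ],
)

```text
clock: 12.4
position: [0.4921, -0.0052, 0.1943]
ee_rot: [-0.0, 0.578, 0.816, 0.001]
contact_force: [-1.0, 5.1, 5.4]
width: 0.0156
gripper_force: 40.5
```

Call:
play_rows(
  motion=[
    [0,0,0,0.35,12],
    [0,0,0,0.65,12],
    [0,0,0,0.9,12],
    [0,0,0,1.1,12],
    [0,0,0,1.25,12],
  ],
)

```text
clock: 13.02
position: [0.4923, -0.0052, 0.1943]
ee_rot: [-0.0, 0.663, 0.749, 0.001]
contact_force: [-1.5, 4.8, 5.6]
width: 0.0153
gripper_force: 40.5
```

Call:
play_rows(
  motion=[
    [0,0,0,0.1,12],
    [0,0,0,0.15,12],
    [0,0,0,0.17,12],
    [0,0,0,0.17,12],
    [0,0,0,0.17,12],
  ],
)

```text
clock: 13.65
position: [0.4923, -0.0052, 0.1943]
ee_rot: [-0.0, 0.674, 0.739, 0.001]
contact_force: [-0.4, 3.8, 5.4]
width: 0.0153
gripper_force: 40.3
```

```bash
python3 - <<'E'
from h import *
s=st();R_=rot(s);print('ytool',np.degrees(np.arctan2(R_[1,1],R_[0,1])))
for n in('top','wrist','side'):
    d=cap(n);print(n);cv2.imwrite(f'pics/{n}9.png',d['img'][...,::-1])
    try: jar(d,np.array([.4905,-.0062]))
    except Exception as e: print(e)
E
```

```text
t 13.65 p [ 0.4923 -0.0052  0.1943] q [-0.154  0.176  1.736  0.003  1.229 -0.247] w 0.0153 g 40.3 F [-0.4  3.8  5.4]
[[-0.092  0.996  0.001]
 [ 0.996  0.092  0.003]
 [ 0.002  0.001 -1.   ]]
ytool 5.294197884968957
top
jar 27 [ 0.4247 -0.0191] 0.02170914225280285 ang -168.88325846721432 0.0671070120532279 mean [ 0.43042278 -0.01813839  0.15818792]
wrist
jar 4912 [ 0.4107 -0.0138] 0.028771108016371727 ang -174.587531454136 0.08011087122715785 mean [ 0.41204123 -0.01171007  0.15811893]
side
jar 137 [ 0.4096 -0.0122] 0.03087785467505455 ang -175.74961908499517 0.0811621231832935 mean [ 0.40917924 -0.01149313  0.15497846]
```

View pics/wrist9.png

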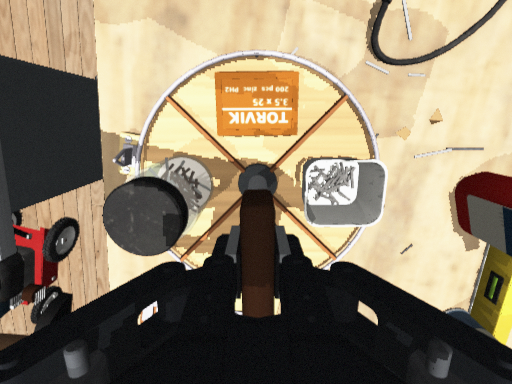

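```bash
python3 - <<'E'
from h import *
ax=np.array([.4905,-.0062])
for n in('wrist','side','top'):
    d=dict(np.load(n+'.npz'));P=pts(d);Q=P.reshape(-1,3);v=Q[:,:2]-ax;r=np.hypot(*v.T);a=np.degrees(np.arctan2(v[:,1],v[:,0]))%360
    m=(r>.141)&(r<.16)&(Q[:,2]>.024)&(Q[:,2]<.07)&(abs(a-175)<12);print(n,m.sum(),np.median(a[m]) if m.any() else 0, np.round(Q[m].mean(0),4))
    m=(r<.137)&(r>.128)&(Q[:,2]>.045)&(Q[:,2]<.056);x=Q[m] # rim circle fit
    A=np.c_[2*x[:,:2],np.ones(len(x))];s=np.linalg.lstsq(A,(x[:,:2]**2).sum(1),rcond=None)[0];print('rim',m.sum(),s[:2],np.sqrt(s[2]+s[0]**2+s[1]**2))
d=dict(np.load('wrist.npz'));cv2.imwrite('pics/w9c.png',cv2.resize(d['img'][120:190,95:195,::-1],(800,560),interpolation=cv2.INTER_CUBIC))
E
```

```text
wrist 252 173.73405694496776 [0.344  0.0097 0.0414]
rim 2174 [ 0.49175221 -0.00494607] 0.13032717843179542
side 19 172.94218710207028 [0.3417 0.0107 0.0395]
rim 148 [ 0.49104624 -0.00421741] 0.13134937852940157
top 0 0 [nan nan nan]
rim 80 [ 0.49100656 -0.00685938] 0.13090441286311771<stdin>:5: RuntimeWarning: Mean of empty slice.
  ret = um.true_divide(
```

View pics/w9c.png

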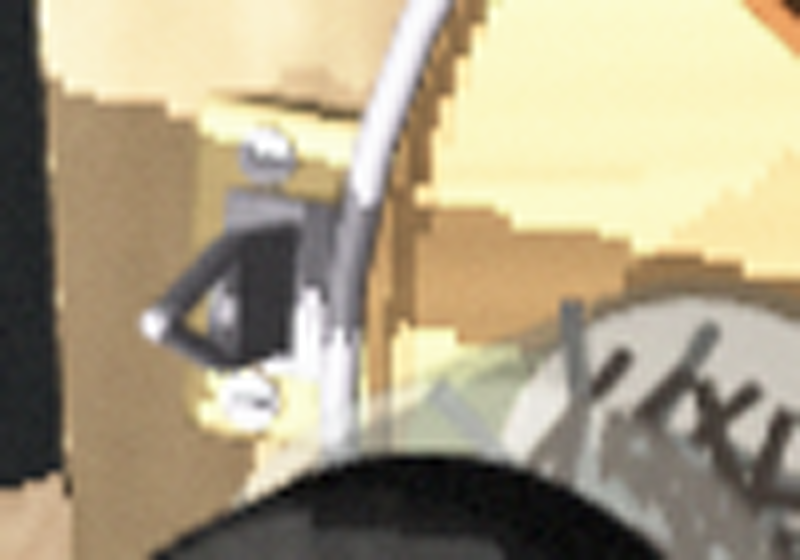

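```bash
python3 - <<'E'
from h import *
d=dict(np.load('wrist.npz'));P=pts(d);ax=np.array([.4915,-.0052])
ang=lambda p:np.degrees(np.arctan2(p[1]-ax[1],p[0]-ax[0]))%360
for n,u,v,z in(('tip',114.1,160.4,.058),('base',127.4,154.6,.02)):
    p=ray(d,u-.45,v-.45,z);print(n,np.round(p,4),ang(p))
r=np.hypot(P[...,0]-ax[0],P[...,1]-ax[1]);m=((P[...,2]>.152)&(P[...,2]<.165)&(r<.13)&(r>.03)).astype(np.uint8)
n,l,s,c=cv2.connectedComponentsWithStats(m);k=1+s[1:,4].argmax();e=cv2.findContours((l==k).astype(np.uint8),0,1)[0][0][:,0]
w=np.array([ray(d,*q,.157)[:2] for q in e]).astype(np.float32)
el=cv2.fitEllipse(w*1000);print(el,ang(np.array(el[0])/1000));print(s[k])
# divider angles in wrist: crop-free pixel reads from wrist9
for u,v in((168,98),(347,98),(334,258),(181,258)):
    p=ray(d,u,v,.045);print('div',np.round(p,3),ang(p))
E
```

```text
tip [0.3415 0.0083 0.058 ] 174.85918932789963
base [0.3377 0.0094 0.02  ] 174.56907529399402
((411.45843505859375, -13.138096809387207), (56.102725982666016, 58.00686264038086), 134.32261657714844) 185.66377031633445
[ 102  179   83   77 4873]
div [0.393 0.075 0.045] 140.8506189694104
div [0.575 0.092 0.045] 49.185675270231144
div [ 0.592 -0.089  0.045] 320.3745532301796
div [ 0.41  -0.105  0.045] 230.74958734025773
```

Call:
play_rows(
  motion=[
    [0,0,0,0.05,12],
    [0,0,0,0.16,12],
    [0,0,0,0.32,12],
    [0,0,0,0.5,12],
    [0,0,0,0.68,12],
  ],
)

```text
clock: 14.42
position: [0.4924, -0.0052, 0.1943]
ee_rot: [-0.0, 0.717, 0.697, 0.001]
contact_force: [-1.5, 3.9, 5.2]
width: 0.0155
gripper_force: 40.4
```

Call:
play_rows(
  motion=[
    [0,0,0,0.16,12],
    [0,0,0,0.28,12],
    [0,0,0,0.36,12],
    [0,0,0,0.4,12],
    [0,0,0,0.41,12],
  ],
)

```text
clock: 15.05
position: [0.4924, -0.0052, 0.1943]
ee_rot: [-0.0, 0.741, 0.672, 0.001]
contact_force: [-0.1, 4.0, 4.9]
width: 0.0154
gripper_force: 40.4
```

Call:
play_rows(
  motion=[
    [0,0,0,0,12],
    [0,0,0,0,12],
    [0,0,0,0,12],
    [0,0,0,0,12],
  ],
)

```text
clock: 15.55
position: [0.4924, -0.0052, 0.1944]
ee_rot: [-0.0, 0.741, 0.672, 0.001]
contact_force: [-1.1, 3.9, 4.8]
width: 0.0155
gripper_force: 40.3
```

```bash
python3 - <<'E'
from h import *
st();d=cap('wrist');P=pts(d);ax=np.array([.4915,-.0052])
ang=lambda p:np.degrees(np.arctan2(p[1]-ax[1],p[0]-ax[0]))%360
r=np.hypot(P[...,0]-ax[0],P[...,1]-ax[1]);m=((P[...,2]>.152)&(P[...,2]<.165)&(r<.13)&(r>.03)).astype(np.uint8)
n,l,s,c=cv2.connectedComponentsWithStats(m);k=1+s[1:,4].argmax();e=cv2.findContours((l==k).astype(np.uint8),0,1)[0][0][:,0]
el=cv2.fitEllipse(np.array([ray(d,*q,.157)[:2] for q in e]).astype(np.float32)*1000);print(el,ang(np.array(el[0])/1000))
a=d['img'][...,::-1];b=cap('side')['img'][119:229,212:352,::-1]
cv2.imwrite('pics/fin.png',np.hstack([cv2.resize(a,(400,300)),cv2.resize(b,(382,300))]))
E
```

```text
t 15.55 p [ 0.4924 -0.0052  0.1944] q [-0.154  0.176  1.736  0.003  1.228 -0.057] w 0.0155 g 40.3 F [-1.1  3.9  4.8]
[[ 0.098  0.995  0.001]
 [ 0.995 -0.098  0.003]
 [ 0.003  0.001 -1.   ]]
((411.4836730957031, 2.2384836673736572), (56.05314636230469, 57.98723602294922), 123.45525360107422) 174.68892976094477
```

View pics/fin.png

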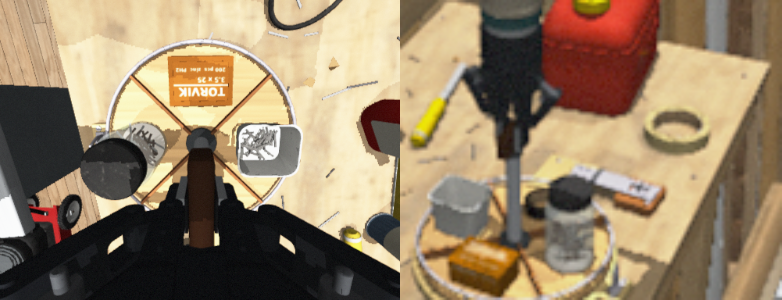

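The jar (lid at left-panel (113,168)) measures 174.7° against the pointer's 174.8°. Everything on the tray is still standing, the hasp lies flat at right-panel (620,185), and the handle is in the grip.

```bash
python3 -c "
from rig import manip
print(manip.sign_off())"
```

```text
the job is handed in; nothing more can be done
None
```

The job is handed in: the hasp is pressed flat over its staple, the jar of nails is at the front within about 0.1° of the pointer by my measurement, everything on the tray is still standing, and the handle is still held at 40 N (about 15.6 s of the 72 s used).

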